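Find the socket driver that fits the beam-tube mount's nut

ROBOT

A 6-joint arm with a two-finger parallel gripper is mounted at the origin on the work surface. World frame = base frame: x ahead of the robot, y to its left, z up, the work surface at z = 0. Lengths are in mm, angles in rad, forces in N, time in s.
With the tool pointing down it reaches from about 275 to 1000 mm from the base axis. Payload 8.4 kg.
Tool frame: the origin (TCP) lies between the finger pads; the fingertips stand 8 mm ahead of it and the grasp point (between the pads) lies 11 mm behind it (tcp_to_tips is the distance from the TCP to the fingertips, in mm); z points along the fingers, y is the line along which they close (so a half turn about z gives the same grasp; the last joint's range is limited). The gripper opens to 85 mm and grips with 20 to 120 N. Pads are 22 mm wide; open, the fingers measure 114 mm over their backs; the gripper's body (76 mm by 85 mm) begins 54 mm behind the grasp point. The pads swing forward as they close: fully open they stand 13 mm farther back than shut.
Start: joints at [-1.319, 0.353, 1.633, -0, 1.155, -0.002], TCP at [156.926, -604.981, 239.281] pointing down, gripper open.
Joint ranges: [-2.63, 2.63], [-0.92, 2.1], [0.06, 2.66], [-1.3, 4.44], [0, 2.69], [-3.02, 3.02]. Speed limits (rad/s): [2.22, 2.22, 2.79, 3.14, 3.14, 3.14].

INTERFACE

Orientations are given as [roll, pitch, yaw] about the fixed x, y, z axes, in that order (R = Rz(yaw) Ry(pitch) Rx(roll)).
In Python, from rig import * gives the robot as it stands.
- The arm moves only by the tool step_arm, never from a script. Its argument "motion" is a list of rows, each an object with "claw": the finger opening in mm, from 0 to 85.4; "delta_pos": the shift along the tool's x, y, z in mm, a list of three; "turn": the turn about the tool's z in rad. In form: [{"claw": claw, "delta_pos": [dx, dy, dz], "turn": turn}, ...]. A call has 1 to 8 rows; each row shifts and turns the commanded pose from where the row before left it, along the tool's axes as they then stand; what a row does not reach is not made up. A row lasts 1/12 s, in which the tool goes at most 41.7 mm and 7.16 degrees, less where a joint would pass 70% of its speed; a pose out of reach is approached as far as the arm can. A call is refused whole if a number of a shift passes 41.7 or a number of a turn 0.125, either way. A call with a gripper value outside its range is refused whole. The fingers move at their own pace and stop on an object; "force" is the grip in N (left out, the last holds). Time passes only in rows, so rows that do not move let the fingers close. It gives the time, the measured TCP pose, the force, the opening and the grip force at its end, in the units of the state.
- sense(): the state, without advancing time (a new reading comes with each control period).
- grab_frame(name): name is "side" or "top"; returns a dict with "img" (480x640x3 uint8, red, green, blue), "vertical_fov" (degrees; the focal length in pixels is half the picture's height over the tangent of half this angle, whatever the lens; pixels are square), "cx", "cy" (the principal point, pixels), "R" (3x3) and "t" (3): a world point X has camera coordinates R X + t. Camera axes: x right, y down, z forward; pixel columns grow to the right and rows downward; lengths in mm; the calibration is good to about 2 mm. A picture is of the moment at which its call begins. There is no depth.
- sign_off(): hands the job in; it is judged then, once.
The state is a dict: "clock": time; "qpos": joint angles; "qvel": joint speeds; "joint_efforts": joint torques, N m; "eef_pos": TCP position; "tcp_rot": TCP orientation; "contact_force": force on the tool from outside, world axes, zero at the start; "wrist_torque": the same for the moment, N m; "opening": opening from 0.0 (shut) to 1.0 (fully open); "grasp_force": force on a finger pad.
Only numpy, scipy, OpenCV 4.12 (cv2) and the standard library are available. Lean on these libraries where they do the work, as an engineer would, in place of code of your own. Each camera call takes 0.05 s, during which the arm holds its last target. There are 200 camera calls.

TASK

Three look-alike orange-handled socket drivers stand in the blue rack, and only one fits the brass hex nut on the beam-tube mount: find out which by trying them on the nut, and put any that does not fit back upright in a pocket of the rack. Finish while still holding the one that fits, pushed fully down over the nut, and do not let go of it; the other two end in the rack. Leave everything else on the table where it is.

Things in the scene. Friction and masses are not known exactly. Their poses are not given: they have to be found in the camera images.
- socket_a: Socket driver (0.13-0.25 kg), mouth down in any rack pocket. All three look alike; one fits, try to find out. Origin: centre of its mouth's rim (underside), z up. Steel hex head 35 mm across flats to z 28 mm; dark shank 18 mm wide to z 46; orange bar handle z 46-76, 60 mm long (x), 24 mm thick (y): grip across y at z 61. Two flats of the hex mouth are parallel to x.
- socket_b: Socket driver (0.13-0.25 kg), mouth down in any rack pocket. All three look alike; one fits, try to find out. Origin: centre of its mouth's rim (underside), z up. Steel hex head 35 mm across flats to z 28 mm; dark shank 18 mm wide to z 46; orange bar handle z 46-76, 60 mm long (x), 24 mm thick (y): grip across y at z 61. Two flats of the hex mouth are parallel to x.
- socket_c: Socket driver (0.13-0.25 kg), mouth down in any rack pocket. All three look alike; one fits, try to find out. Origin: centre of its mouth's rim (underside), z up. Steel hex head 35 mm across flats to z 28 mm; dark shank 18 mm wide to z 46; orange bar handle z 46-76, 60 mm long (x), 24 mm thick (y): grip across y at z 61. Two flats of the hex mouth are parallel to x.
- rack: Blue fixed rack block on the table, 80 (x) x 260 (y) x 24 mm high, with three round pockets 45 mm in diameter and 18 mm deep (floor 6 mm above the table) in a row along its y axis, at y = -85, 0 and +85 mm. Origin: centre of its underside; it may be turned.
- mount: Fixed aluminium plate 190 x 70 x 12 mm with a fixed brass hex nut (24 mm across flats, two flats parallel to the mount's x; it does not turn) and a red beam tube, 40 mm in diameter, 150 mm long, lying across the plate 105 mm along +x from the nut, its top 70 mm above the table. Origin: on the table directly under the nut; x runs along the plate from nut to tube.
- nut_seat (a point): Centre of the nut's lower face, on its 35 mm dark washer, 15 mm above the table; axes as the mount's. The fitting driver (mouth 25.6 mm across flats, 22 mm deep) comes to rest with its rim here, handle along the mount's x or 60 or 120 degrees from it (5 degrees off still goes on). The other two have mouths of 21 mm or less and stop near the nut's top, at least 12 mm higher.
- nut_top (a point): Centre of the top of the nut, 31 mm above the table, 16 mm above nut_seat; its top 6 mm taper, six-sided, from 24 to 18 mm across flats, and the stud end, 15 mm across, stands 2.5 mm above this point.
- pen_cup: Bystander, leave alone: steel pen cup, 72 mm in diameter, 90 mm high, pens to 140 mm; origin centre of the underside.
- power_meter: Bystander, leave alone: red and grey hand-held power meter lying flat, 160 x 80 x 34 mm; origin centre of the underside.
- screwdriver: Bystander, leave alone: screwdriver lying flat along its x, about 200 mm; origin under its middle.
- post_holder: Bystander, leave alone: steel post 25 mm in diameter on a 60 x 50 mm foot, 70 mm high; origin centre of the underside.
- tape: Bystander, leave alone: yellow tape ring lying flat, 90 mm in diameter, 24 mm high; origin centre of the underside.
- wash_bottle: Bystander, leave alone: white bottle with blue cap, 60 mm in diameter, 140 mm high; origin centre of the underside.
- screw_bin: Bystander, leave alone: grey open tray 100 x 70 x 35 mm; origin centre of the underside.
Not all that is in view belongs to the job. Leave any pink or red look-alike of the socket_b alone.

How it is judged:
By the outcome, as a careful person would: the job done as asked, in the order asked, and still so for the second after the job is handed in, while the arm keeps its last pose, push and grip.
It also fails if it takes over 72 s, if anything falls off the work surface, if the arm or the gripper's body presses on something with over 40 N, if the wrist force passes 120 N, or if a joint passes its speed limit or range.

## Working session

There is one attempt and no reset: what is moved stays moved. The work goes in short steps, Python scripts to look and compute and a tool call to move; the robot and the scene stay as the last step left them, time stands still between calls to the robot, and variables do not carry over. Pictures are saved under pics/ and viewed, at most 10 in all, crops included, and the job is handed in when it is done.

Besides the shell and the picture viewer there is one more tool, called by a JSON object that holds its "method" and its "body", one argument or row to a line. step_arm: Moves the arm, as the interface text tells. Its arguments: {"type":"object","properties":{"motion":{"type":"array","items":{"type":"object","properties":{"claw":{"type":"number"},"delta_pos":{"type":"array","items":{"type":"number"}},"turn":{"type":"number"}}}},"force":{"type":"number"}},"required":["motion"]}

```bash
mkdir -p pics
cat > h.py <<'E'
from rig import *
import numpy as np, cv2
def shot(n,f=None):
    d=grab_frame(n)
    if f: cv2.imwrite('pics/'+f,d['img'][:,:,::-1])
    d['f']=240/np.tan(np.radians(d['vertical_fov'])/2)
    return d
def onz(d,u,v,z):
    R=np.array(d['R']);t=np.array(d['t']);c=-R.T@t
    r=R.T@np.array([(u-d['cx'])/d['f'],(v-d['cy'])/d['f'],1])
    return c+r*(z-c[2])/r[2]
def proj(d,X):
    p=np.array(d['R'])@np.array(X,float)+np.array(d['t']);return d['f']*p[0]/p[2]+d['cx'],d['f']*p[1]/p[2]+d['cy']
E
python3 - <<'E'
from h import *
for n in('top','side'):
    d=shot(n,n+'0.png');R=np.array(d['R']);print(n,d['f'],d['cx'],d['cy'],(-R.T@np.array(d['t'])).round(),R[2].round(2))
print(sense())
E
```

```text
top 601.2170068385747 327.35744765465006 236.860335910479 [ 248.   -7. 1372.] [ 0.24  0.   -0.97]
side 462.89089623916874 316.4099159689864 240.3762962523148 [ 525. -764.  932.] [ 0.03  0.67 -0.74]
{'clock': 0.1, 'qpos': array([-1.31942219e+00,  3.53612064e-01,  1.63407645e+00, -6.75939972e-06,
        1.15521489e+00, -2.37479450e-03]), 'qvel': array([ 0.00028048, -0.00258802, -0.00187441,  0.00010837,  0.000895  ,
        0.00081189]), 'joint_efforts': array([ 7.15470906e-04, -6.06359410e+01, -3.42819357e+01, -3.11258475e-05,
        3.89440553e-03,  4.04929850e-06]), 'eef_pos': array([ 156.80189066, -604.56240716,  238.6088943 ]), 'tcp_rot': array([-3.14028189e+00,  3.06769700e-06,  2.53751669e-01]), 'contact_force': array([0.4657765 , 0.07654372, 0.16169459]), 'wrist_torque': array([ 0.02375821, -0.01216322,  0.01405702]), 'grasp_force': 0.0, 'opening': 1.0036518396717236}
```

View pics/top0.png

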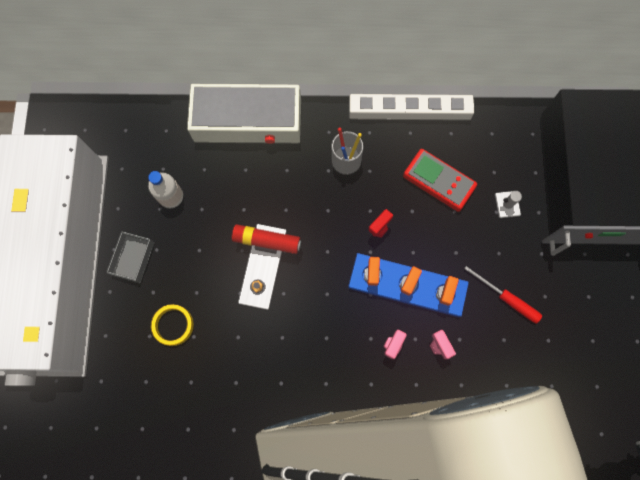

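View pics/side0.png

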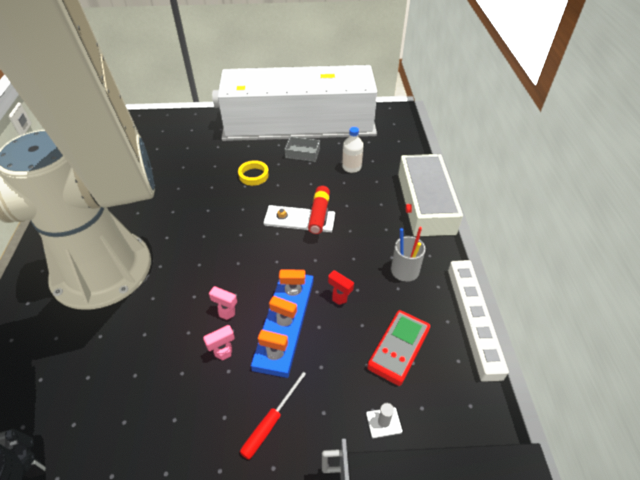

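The top view shows three orange handles in the blue rack at about (374,270), (411,280) and (449,291). The brass nut is at (258,286) on the white plate, with the red tube beyond it. The red (381,223) and pink (396,345), (443,344) pieces are look-alikes, so I'll leave them alone. Only the three orange ones in the rack match the description. I'll enlarge and measure them next.

Run:
```python
from h import *
T=shot('top');S=shot('side')
def crop(d,x0,y0,w,h,s): return cv2.resize(np.ascontiguousarray(d['img'][y0:y0+h,x0:x0+w,::-1]),None,fx=s,fy=s,interpolation=cv2.INTER_CUBIC)
a=crop(T,340,245,135,75,5);b=crop(T,230,220,80,90,3);c=crop(S,245,190,100,190,3)[:,:]
o=np.zeros((375+225,800,3),np.uint8);o[:375,:675]=a
b=crop(T,235,265,50,45,5);o[375:,:250]=b;c=crop(S,262,200,75,35,6);o[380:590,300:750]=c
cv2.imwrite('pics/c1.png',o)
hs=cv2.cvtColor(T['img'],cv2.COLOR_RGB2HSV);hS=cv2.cvtColor(S['img'],cv2.COLOR_RGB2HSV)
def comps(m,mn):
    n,l,s,c=cv2.connectedComponentsWithStats(m,connectivity=4)
    return [(c[i],(l==i).astype(np.uint8),s[i,4]) for i in range(1,n) if s[i,4]>mn]
for nm,h,d in(('top',hs,T),('side',hS,S)):
  for v0 in (120,225):
    for c,m,a in comps(cv2.inRange(h,(7,180,v0),(16,255,255)),60):
        r=cv2.minAreaRect(cv2.findContours(m,0,1)[0][0]);q=cv2.boxPoints(r)
        w=np.array([onz(d,u,v,82)[:2] for u,v in q]);e=sorted([w[1]-w[0],w[2]-w[1]],key=np.linalg.norm)
        print(nm,v0,c.round(1),a,'ctr',w.mean(0).round(1),'len',[np.linalg.norm(x).round(1) for x in e],'yaw',np.degrees(np.arctan2(e[1][1],e[1][0])).round(1), 'V',np.unique(h[...,2][m>0],return_counts=False)[[0,-1]])
for nm,h,d in(('top',hs,T),('side',hS,S)):
    for c,m,a in comps(cv2.inRange(h,(100,150,60),(125,255,255)),1000):
        r=cv2.minAreaRect(cv2.findContours(m,0,1)[0][0]);w=np.array([onz(d,u,v,24)[:2] for u,v in cv2.boxPoints(r)])
        print(nm,'rack',a,w.round().tolist(),w.mean(0))
    for c,m,a in comps(cv2.inRange(h,(0,0,150),(180,60,255)),600):
        r=cv2.minAreaRect(cv2.findContours(m,0,1)[0][0]);w=np.array([onz(d,u,v,12)[:2] for u,v in cv2.boxPoints(r)])
        if 200<w.mean(0)[0]<600 and a<6000:
          e=sorted([w[1]-w[0],w[2]-w[1]],key=np.linalg.norm)
          print(nm,'plate',a,c,w.round().tolist(),[np.linalg.norm(x).round(1) for x in e],np.degrees(np.arctan2(e[1][1],e[1][0])))
    for c,m,a in comps(cv2.inRange(h,(10,70,50),(28,230,255)),40):
        p=onz(d,*c,31)
        print(nm,'brass',a,c.round(1),p.round(1))
```

```text
top 120 [373.3 270. ] 254 ctr [ 490.4 -101.9] len [np.float64(20.8), np.float64(58.7)] yaw -3.5 V [152 245]
top 120 [411.2 280. ] 256 ctr [ 469.1 -184.6] len [np.float64(21.2), np.float64(58.6)] yaw -27.1 V [151 246]
top 120 [449.2 289.6] 276 ctr [ 448.8 -266.2] len [np.float64(23.0), np.float64(59.5)] yaw -20.1 V [147 245]
top 225 [373.5 269.8] 218 ctr [ 490.6 -102.2] len [np.float64(19.0), np.float64(54.0)] yaw -4.4 V [225 245]
top 225 [411.4 279.6] 216 ctr [ 469.7 -184.4] len [np.float64(18.3), np.float64(53.7)] yaw -27.1 V [225 246]
top 225 [449.7 289.3] 221 ctr [ 449.3 -266.6] len [np.float64(19.1), np.float64(54.2)] yaw -18.4 V [225 245]
side 120 [291.2 277.4] 215 ctr [ 493.5 -110. ] len [np.float64(40.6), np.float64(60.8)] yaw -2.9 V [169 255]
side 120 [281.9 309. ] 191 ctr [ 470.4 -193.3] len [np.float64(33.0), np.float64(63.8)] yaw -28.0 V [160 255]
side 120 [271.7 342.6] 202 ctr [ 449.7 -274.5] len [np.float64(31.4), np.float64(62.7)] yaw -20.1 V [156 255]
side 225 [271.3 339.9] 73 ctr [ 450.8 -269.6] len [np.float64(21.3), np.float64(60.4)] yaw -20.1 V [227 255]
top rack 2
[... 828 characters left out ...]
-336.0]] [ 468.84826007 -186.15696644]
side plate 828 [287.69082126 216.96980676] [[414.0, 125.0], [417.0, 207.0], [546.0, 182.0], [538.0, 102.0]] [np.float64(81.9), np.float64(131.3)] -11.06608773523431
side brass 2514 [538.3  49.7] [1516.9 1049.7   31. ]
side brass 197 [404.2  78.7] [926.6 849.1  31. ]
side brass 294 [253.1 175.7] [379.4 311.8  31. ]
side brass 212 [252.6 169.1] [376.2 342.7  31. ]
side brass 75 [321.1 195.3] [577.7 215.1  31. ]
side brass 62 [281.5 213.8] [464.9 146.   31. ]
side brass 70 [416.4 249.4] [811.   -1.2  31. ]
side brass 332 [291.5 276.2] [490.4 -71.5  31. ]
side brass 300 [282.1 305.6] [ 467.8 -156.3   31. ]
side brass 320 [271.9 338.6] [ 445.8 -241.6   31. ]
```

View pics/c1.png

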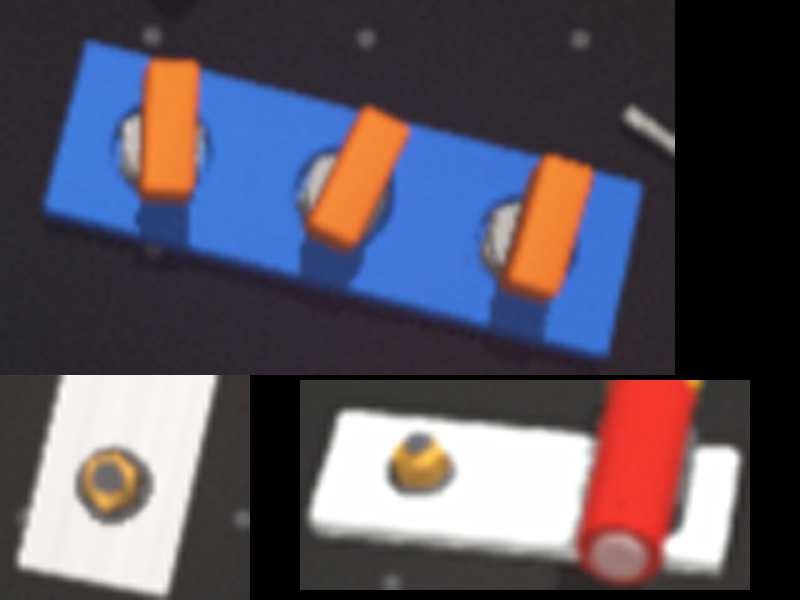

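The crop confirms three orange drivers with yaws of about -4, -27 and -19°. The nut sits on its dark washer, with its stud near top px (256,285). Next I'll refine the nut position and mount yaw.

Run:
```python
from h import *
for n in('top','side'):
    d=shot(n);im=d['img'];h=cv2.cvtColor(im,cv2.COLOR_RGB2HSV)
    x0,y0,w,hh=(225,220,80,95) if n=='top' else (255,195,85,40)
    pl=np.zeros((480,640),np.uint8);sl=np.s_[y0:y0+hh,x0:x0+w]
    k=cv2.inRange(h,(0,0,130),(180,70,255));pl[sl]=k[sl]
    N,l,s,c=cv2.connectedComponentsWithStats(pl,connectivity=4);i=1+s[1:,4].argmax();m=(l==i).astype(np.uint8)
    ct=max(cv2.findContours(m,0,1)[0],key=cv2.contourArea);f=np.zeros_like(m);cv2.drawContours(f,[ct],-1,1,-1)
    hole=f-m;N,l,s,c=cv2.connectedComponentsWithStats(hole,connectivity=4);i=1+s[1:,4].argmax()
    print(n,'hole',s[i],c[i],onz(d,*c[i],15).round(1),onz(d,*c[i],22).round(1))
    hm=(l==i)
    br=hm&(h[...,1]>130); fil=cv2.morphologyEx(br.astype(np.uint8),cv2.MORPH_CLOSE,np.ones((5,5)))
    st=hm&(fil>0)&~br; v,u=np.nonzero(st); print('stud',len(u),onz(d,u.mean(),v.mean(),33.5).round(1)); 
    v,u=np.nonzero(fil);print('brass+stud',onz(d,u.mean(),v.mean(),27).round(1))
    # long edges: per-row/col plate extents (near-nut part)
    if n=='top':
        r=[(np.nonzero(f[y])[0].min(),np.nonzero(f[y])[0].max(),y) for y in range(258,298)]
        for j in(0,1):
            W=np.array([onz(d,q[j]+(-.5 if j==0 else .5),q[2],12)[:2] for q in r]);p=np.polyfit(W[:,0],W[:,1],1);print('edge yaw',np.degrees(np.arctan(p[0])).round(2),'y at x=455',np.polyval(p,455).round(1))
    else:
        r=[(np.nonzero(f[:,x])[0].min(),x) for x in range(274,305)]
        W=np.array([onz(d,q[1],q[0]-.5,12)[:2] for q in r]);p=np.polyfit(W[:,0],W[:,1],1);print('edge yaw',np.degrees(np.arctan(p[0])).round(2),'y at 455',np.polyval(p,455).round(1))
    red=cv2.inRange(h,(0,170,70),(6,255,255))|cv2.inRange(h,(172,170,70),(180,255,255));q=np.zeros_like(red);q[180:270,225:345]=red[180:270,225:345]
    r=cv2.minAreaRect(np.column_stack(np.nonzero(q)[::-1]).astype(np.float32));print('tube',r,[onz(d,*b,50)[:2].round().tolist() for b in cv2.boxPoints(r)])
```

```text
top hole [251 280  14  14 152] [257.32236842 286.65789474] [461.6 157.7  15. ] [460.5 156.9  22. ]
stud 16 [461.9 158.6  33.5]
brass+stud [461.1 157.6  27. ]
edge yaw -10.9 y at x=455 195.9
edge yaw -10.84 y at x=455 123.4
tube ((264.9638977050781, 238.09432983398438), (66.6689224243164, 16.476226806640625), 11.496564865112305) [[563.0, 218.0], [601.0, 212.0], [571.0, 63.0], [534.0, 69.0]]
side hole [277 210  10   9  72] [281.26388889 213.79166667] [463.2 162.1  15. ] [463.7 155.1  22. ]
stud 3 [463.7 154.4  33.5]
brass+stud [464.5 151.4  27. ]
edge yaw -10.88 y at 455 200.0
tube ((319.0384521484375, 207.80767822265625), (14.120361328125, 45.10670852661133), 11.309932708740234) [[535.0, 68.0], [566.0, 242.0], [605.0, 228.0], [571.0, 57.0]]
```

```bash
cat >> h.py <<'E'
def plan(x,y,z,yawdeg):
    s=sense();p=s['eef_pos'];yw=s['tcp_rot'][2]
    dt=(yw-np.radians(yawdeg)+np.pi/2)%np.pi-np.pi/2
    a=yw-dt;d=np.array([x,y,z])-p;c,n=np.cos(a),np.sin(a)
    print('t',round(s['clock'],2),'at',p.round(1),'yaw',np.degrees(yw).round(1),'F',s['contact_force'].round(1),'| turn',dt.round(3),'then tool d',np.round([c*d[0]+n*d[1],n*d[0]-c*d[1],-d[2]],1),'rows',(np.linalg.norm(d)/40).round(1))
E
python3 -c "
from h import *
plan(449,-266.5,160,-19.7)"
```

```text
t 0.3 at [ 156.9 -604.9  239. ] yaw 14.5 F [ 0.2 -0.7 -0.3] | turn 0.598 then tool d [ 161. -417.   79.] rows 11.3
```

{"method": "step_arm", "body": {
  "motion": [
    {"claw": 50, "delta_pos": [0, 0, 0], "turn": 0.12},
    {"claw": 50, "delta_pos": [0, 0, 0], "turn": 0.12},
    {"claw": 50, "delta_pos": [0, 0, 0], "turn": 0.12},
    {"claw": 50, "delta_pos": [0, 0, 0], "turn": 0.12},
    {"claw": 50, "delta_pos": [0, 0, 0], "turn": 0.118},
    {"claw": 50, "delta_pos": [13.4, -34.7, 6.6], "turn": 0},
    {"claw": 50, "delta_pos": [13.4, -34.7, 6.6], "turn": 0},
    {"claw": 50, "delta_pos": [13.4, -34.7, 6.6], "turn": 0}
  ],
  "force": 60
}}

```text
clock: 0.97
eef_pos: [230.2, -519.7, 219.2]
tcp_rot: [3.142, -0.0, -0.346]
contact_force: [1.2, -0.3, 0.4]
opening: 0.586
grasp_force: 0.0
```

{"method": "step_arm", "body": {
  "motion": [
    {"claw": 50, "delta_pos": [13.4, -34.7, 6.6], "turn": 0},
    {"claw": 50, "delta_pos": [13.4, -34.7, 6.6], "turn": 0},
    {"claw": 50, "delta_pos": [13.4, -34.7, 6.6], "turn": 0},
    {"claw": 50, "delta_pos": [13.4, -34.7, 6.6], "turn": 0},
    {"claw": 50, "delta_pos": [13.4, -34.7, 6.6], "turn": 0},
    {"claw": 50, "delta_pos": [13.4, -34.7, 6.6], "turn": 0},
    {"claw": 50, "delta_pos": [13.4, -34.7, 6.6], "turn": 0},
    {"claw": 50, "delta_pos": [13.4, -34.7, 6.6], "turn": 0}
  ]
}}

```text
clock: 1.63
eef_pos: [425.4, -293.9, 166.6]
tcp_rot: [3.141, -0.0, -0.344]
contact_force: [0.3, -0.3, 0.6]
opening: 0.587
grasp_force: 0.0
```

```bash
python3 -c "
from h import *
plan(449,-266.5,56,-19.7)"
```

```text
t 1.63 at [ 425.4 -293.9  166.6] yaw -19.7 F [ 0.3 -0.3  0.6] | turn -0.001 then tool d [ 12.9 -33.8 110.6] rows 2.9
```

{"method": "step_arm", "body": {
  "motion": [
    {"claw": 50, "delta_pos": [12.9, -33.8, 10], "turn": 0},
    {"claw": 50, "delta_pos": [0, 0, 30], "turn": 0},
    {"claw": 50, "delta_pos": [0, 0, 30], "turn": 0},
    {"claw": 50, "delta_pos": [0, 0, 30], "turn": 0},
    {"claw": 50, "delta_pos": [0, 0, 10.5], "turn": 0},
    {"claw": 50, "delta_pos": [0, 0, 0], "turn": 0},
    {"claw": 15, "delta_pos": [0, 0, 0], "turn": 0},
    {"claw": 15, "delta_pos": [0, 0, 0], "turn": 0}
  ]
}}

```text
clock: 2.3
eef_pos: [448.9, -268.7, 57.6]
tcp_rot: [3.141, -0.002, -0.345]
contact_force: [1.9, -0.2, 0.1]
opening: 0.311
grasp_force: 0.2
```

{"method": "step_arm", "body": {
  "motion": [
    {"claw": 15, "delta_pos": [0, 0, 0], "turn": 0},
    {"claw": 15, "delta_pos": [0, 0, 0], "turn": 0},
    {"claw": 15, "delta_pos": [0, 0, 0], "turn": 0}
  ]
}}

```text
clock: 2.55
eef_pos: [449.0, -268.7, 57.7]
tcp_rot: [3.141, -0.003, -0.344]
contact_force: [-0.5, 0.1, 8.0]
opening: 0.265
grasp_force: 61.3
```

```bash
python3 -c "
from h import *
plan(449,-266.5,170,-19.7)"
```

```text
t 2.55 at [ 449.  -268.7   57.7] yaw -19.7 F [-0.5  0.1  8. ] | turn -0.001 then tool d [  -0.7   -2.1 -112.3] rows 2.8
```

{"method": "step_arm", "body": {
  "motion": [
    {"claw": 15, "delta_pos": [0, 0, -20], "turn": 0},
    {"claw": 15, "delta_pos": [0, 0, -30], "turn": 0},
    {"claw": 15, "delta_pos": [0, 0, -40], "turn": 0},
    {"claw": 15, "delta_pos": [0, 0, -22], "turn": -0.05},
    {"claw": 15, "delta_pos": [0, 0, 0], "turn": -0.1},
    {"claw": 15, "delta_pos": [0, 0, 0], "turn": 0}
  ]
}}

```text
clock: 3.05
eef_pos: [448.9, -268.6, 170.5]
tcp_rot: [3.14, -0.004, -0.19]
contact_force: [-1.5, 0.1, -1.3]
opening: 0.274
grasp_force: 60.0
```

```bash
python3 -c "
from h import *
plan(462,158.4,130,-10.9)"
```

```text
t 3.05 at [ 448.9 -268.6  170.5] yaw -10.9 F [-1.5  0.1 -1.3] | turn 0.0 then tool d [ -67.9 -421.7   40.5] rows 10.7
```

{"method": "step_arm", "body": {
  "motion": [
    {"claw": 15, "delta_pos": [-3, -20, 0], "turn": 0},
    {"claw": 15, "delta_pos": [-6, -37, 0], "turn": 0},
    {"claw": 15, "delta_pos": [-6, -37, 0], "turn": 0},
    {"claw": 15, "delta_pos": [-6, -37, 0], "turn": 0},
    {"claw": 15, "delta_pos": [-6, -37, 0], "turn": 0},
    {"claw": 15, "delta_pos": [-6, -37, 0], "turn": 0},
    {"claw": 15, "delta_pos": [-6, -37, 0], "turn": 0},
    {"claw": 15, "delta_pos": [-6, -37, 0], "turn": 0}
  ]
}}

```text
clock: 3.72
eef_pos: [456.7, 16.2, 167.6]
tcp_rot: [3.141, 0.001, -0.198]
contact_force: [0.4, -0.2, -1.9]
opening: 0.272
grasp_force: 60.0
```

{"method": "step_arm", "body": {
  "motion": [
    {"claw": 15, "delta_pos": [-6, -37, 0], "turn": 0},
    {"claw": 15, "delta_pos": [-6, -37, 5], "turn": 0},
    {"claw": 15, "delta_pos": [-6, -37, 10], "turn": 0},
    {"claw": 15, "delta_pos": [-4.9, -31.7, 10], "turn": 0},
    {"claw": 15, "delta_pos": [0, 0, 15.5], "turn": 0},
    {"claw": 15, "delta_pos": [0, 0, 0], "turn": 0},
    {"claw": 15, "delta_pos": [0, 0, 0], "turn": 0}
  ]
}}

```text
clock: 4.3
eef_pos: [461.3, 158.5, 126.6]
tcp_rot: [3.14, 0.003, -0.195]
contact_force: [-0.6, -0.1, -0.8]
opening: 0.271
grasp_force: 59.9
```

Run:
```python
from h import *
plan(462,158.4,110,-10.9)
T=shot('top');S=shot('side')
a=cv2.resize(np.ascontiguousarray(T['img'][220:320,220:320,::-1]),None,fx=4,fy=4,interpolation=2)
b=cv2.resize(np.ascontiguousarray(S['img'][150:250,240:340,::-1]),None,fx=4,fy=4,interpolation=2)
cv2.imwrite('pics/n1.png',np.hstack([a,b]))
```

```text
t 4.3 at [461.3 158.5 126.6] yaw -11.2 F [-0.6 -0.1 -0.8] | turn -0.005 then tool d [ 0.7 -0.  16.6] rows 0.4
```

View pics/n1.png

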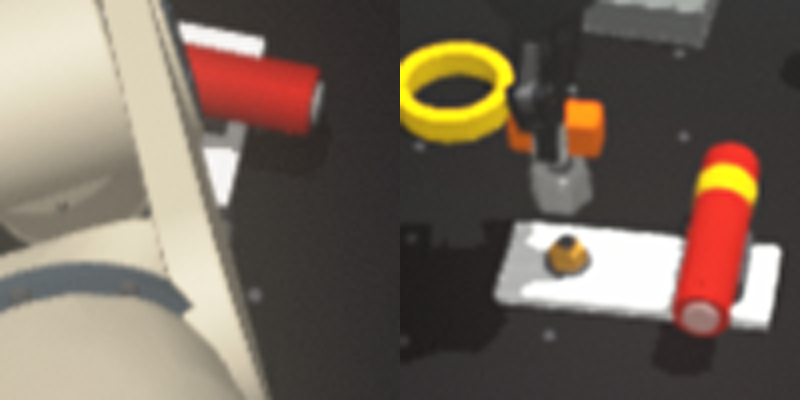

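Run:
```python
from h import *
S=shot('side')
for z in(75,90,33.5,27): print(z,np.round(proj(S,[461.3,158.5,z]),2),np.round(proj(S,[462,158.4,z]),2))
h=cv2.cvtColor(S['img'],cv2.COLOR_RGB2HSV)
g=S['img'][188:204,268:296].astype(int)
for v in range(196,202): print(v,S['img'][v,270:294,1])
o=cv2.inRange(h,(5,170,90),(16,255,255))[170:195,260:300];v,u=np.nonzero(o);print('orange cols',u.min()+260,u.max()+260,v.min()+170,v.max()+170, u.mean()+260)
```

```text
75 [279.17 199.  ] [279.43 199.02]
90 [278.8  194.89] [279.06 194.91]
33.5 [280.15 210.  ] [280.4  210.01]
27 [280.3  211.67] [280.55 211.69]
196 [ 52  51  64  93 114 123 128 129 129 132 140 140 129 122 118 117 119 110
  71  54  54  55  55  55]
197 [ 53  54  62  86 110 122 127 126 128 127 128 129 127 120 117 117 122 119
  75  55  55  56  55  55]
198 [ 52  53  59  81 107 123 126 125 125 127 126 128 125 119 117 118 123 120
  76  54  54  53  55  55]
199 [ 54  52  54  71 101 119 124 126 125 127 128 127 126 118 116 116 119 111
  71  54  54  55  55  54]
200 [ 52  55  52  61  87 114 125 125 125 128 128 127 126 118 115 109 101  83
  61  54  55  55  56  55]
201 [ 52  53  53  54  73 108 123 123 125 126 128 128 125 116 105  86  69  58
  54  55  55  55  54  54]
orange cols 267 290 174 188 281.80916030534354
```

{"method": "step_arm", "body": {
  "motion": [
    {"claw": 15, "delta_pos": [0.3, 0, 18], "turn": 0},
    {"claw": 15, "delta_pos": [0, 0, 14], "turn": 0},
    {"claw": 15, "delta_pos": [0, 0, 5], "turn": 0},
    {"claw": 15, "delta_pos": [0, 0, 4], "turn": 0},
    {"claw": 15, "delta_pos": [0, 0, 4], "turn": 0},
    {"claw": 15, "delta_pos": [0, 0, 0], "turn": 0}
  ]
}}

```text
clock: 4.95
eef_pos: [463.2, 158.6, 82.7]
tcp_rot: [-3.142, -0.0, -0.195]
contact_force: [0.2, -0.0, -1.6]
opening: 0.271
grasp_force: 60.1
```

{"method": "step_arm", "body": {
  "motion": [
    {"claw": 15, "delta_pos": [0, 0, 2.5], "turn": 0},
    {"claw": 15, "delta_pos": [0, 0, 2.5], "turn": 0},
    {"claw": 15, "delta_pos": [0, 0, 0], "turn": 0}
  ]
}}

```text
clock: 5.2
eef_pos: [463.2, 158.9, 78.9]
tcp_rot: [3.142, 0.0, -0.194]
contact_force: [-4.3, -2.3, 14.9]
opening: 0.271
grasp_force: 62.6
```

{"method": "step_arm", "body": {
  "motion": [
    {"claw": 15, "delta_pos": [-1.2, 0.5, 0], "turn": 0},
    {"claw": 15, "delta_pos": [0, 0, 1.5], "turn": 0},
    {"claw": 15, "delta_pos": [0, 0, 1], "turn": 0},
    {"claw": 15, "delta_pos": [0, 0, 0], "turn": 0}
  ]
}}

```text
clock: 5.53
eef_pos: [463.5, 159.0, 78.5]
tcp_rot: [-3.14, -0.003, -0.194]
contact_force: [-8.0, -4.8, 39.8]
opening: 0.271
grasp_force: 66.4
```

{"method": "step_arm", "body": {
  "motion": [
    {"claw": 15, "delta_pos": [0, 0, -2], "turn": 0},
    {"claw": 15, "delta_pos": [-2, 0, 0], "turn": 0},
    {"claw": 15, "delta_pos": [0, 1, 1], "turn": 0},
    {"claw": 15, "delta_pos": [0, 0, 0.5], "turn": 0},
    {"claw": 15, "delta_pos": [0, 0, 0], "turn": 0}
  ]
}}

```text
clock: 5.95
eef_pos: [462.9, 158.9, 78.8]
tcp_rot: [-3.138, -0.006, -0.194]
contact_force: [-2.1, -2.0, 31.2]
opening: 0.273
grasp_force: 65.1
```

No fit: it stopped with the rim about 27 mm above the table and the side force near zero. I'll put it back in its pocket.

{"method": "step_arm", "body": {
  "motion": [
    {"claw": 15, "delta_pos": [0, 0, -10], "turn": 0},
    {"claw": 15, "delta_pos": [0, 0, -25], "turn": 0},
    {"claw": 15, "delta_pos": [0, 0, -36], "turn": 0},
    {"claw": 15, "delta_pos": [0, 0, -21], "turn": 0},
    {"claw": 15, "delta_pos": [0, 0, 0], "turn": 0}
  ]
}}

```text
clock: 6.37
eef_pos: [462.3, 159.0, 172.2]
tcp_rot: [-3.138, -0.007, -0.194]
contact_force: [0.2, 0.7, -0.2]
opening: 0.272
grasp_force: 60.6
```

```bash
python3 -c "
from h import *
plan(448.8,-268.5,170,-10.9)"
```

```text
t 6.37 at [462.3 159.  172.2] yaw -11.1 F [ 0.2  0.7 -0.2] | turn -0.004 then tool d [ 67.6 422.3   2.2] rows 10.7
```

{"method": "step_arm", "body": {
  "motion": [
    {"claw": 15, "delta_pos": [3, 20, 0], "turn": 0},
    {"claw": 15, "delta_pos": [6, 37, 0], "turn": 0},
    {"claw": 15, "delta_pos": [6, 37, 0], "turn": 0},
    {"claw": 15, "delta_pos": [6, 37, 0], "turn": 0},
    {"claw": 15, "delta_pos": [6, 37, 0], "turn": 0},
    {"claw": 15, "delta_pos": [6, 37, 0], "turn": 0},
    {"claw": 15, "delta_pos": [6, 37, 0], "turn": 0},
    {"claw": 15, "delta_pos": [6, 37, 0], "turn": 0}
  ]
}}

```text
clock: 7.03
eef_pos: [449.2, -126.1, 167.1]
tcp_rot: [-3.141, 0.0, -0.194]
contact_force: [0.3, 1.0, -1.6]
opening: 0.274
grasp_force: 60.6
```

{"method": "step_arm", "body": {
  "motion": [
    {"claw": 15, "delta_pos": [6, 37, 0], "turn": 0},
    {"claw": 15, "delta_pos": [6, 37, 0], "turn": 0},
    {"claw": 15, "delta_pos": [6, 37, 0], "turn": 0},
    {"claw": 15, "delta_pos": [4.6, 32.3, 0], "turn": 0},
    {"claw": 15, "delta_pos": [0, 0, 25], "turn": 0},
    {"claw": 15, "delta_pos": [0, 0, 30], "turn": 0},
    {"claw": 15, "delta_pos": [0, 0, 15], "turn": 0},
    {"claw": 15, "delta_pos": [0, 0, 0], "turn": 0}
  ]
}}

```text
clock: 7.7
eef_pos: [441.8, -268.1, 93.9]
tcp_rot: [-3.139, 0.006, -0.195]
contact_force: [-0.5, 0.5, -1.3]
opening: 0.272
grasp_force: 60.5
```

```bash
python3 -c "
from h import *
plan(448.8,-268.5,60,-10.9)"
```

```text
t 7.7 at [ 441.8 -268.1   93.9] yaw -11.2 F [-0.5  0.5 -1.3] | turn -0.005 then tool d [ 7.  -0.9 33.9] rows 0.9
```

{"method": "step_arm", "body": {
  "motion": [
    {"claw": 15, "delta_pos": [7, -0.9, 0], "turn": 0},
    {"claw": 15, "delta_pos": [0, 0, 10], "turn": 0},
    {"claw": 15, "delta_pos": [0, 0, 10], "turn": 0},
    {"claw": 15, "delta_pos": [0, 0, 8], "turn": 0},
    {"claw": 15, "delta_pos": [0, 0, 5.5], "turn": 0},
    {"claw": 15, "delta_pos": [0, 0, 0], "turn": 0}
  ]
}}

```text
clock: 8.2
eef_pos: [451.2, -269.3, 63.6]
tcp_rot: [-3.141, 0.001, -0.194]
contact_force: [-0.1, 3.3, -2.4]
opening: 0.271
grasp_force: 64.8
```

{"method": "step_arm", "body": {
  "motion": [
    {"claw": 15, "delta_pos": [-2.3, -0.4, 0], "turn": 0},
    {"claw": 15, "delta_pos": [0, 0, 2], "turn": 0},
    {"claw": 15, "delta_pos": [0, 0, 2], "turn": 0},
    {"claw": 15, "delta_pos": [0, 0, 1], "turn": 0},
    {"claw": 15, "delta_pos": [0, 0, 0], "turn": 0}
  ]
}}

```text
clock: 8.62
eef_pos: [449.3, -269.0, 59.0]
tcp_rot: [-3.142, 0.0, -0.194]
contact_force: [0.3, 0.5, -1.7]
opening: 0.271
grasp_force: 64.9
```

Now 1.3 mm above the floor. I'll lower it, release and rise.

{"method": "step_arm", "body": {
  "motion": [
    {"claw": 15, "delta_pos": [0, 0, 1.2], "turn": 0},
    {"claw": 15, "delta_pos": [0, 0, 0], "turn": 0},
    {"claw": 50, "delta_pos": [0, 0, 0], "turn": 0},
    {"claw": 50, "delta_pos": [0, 0, 0], "turn": 0},
    {"claw": 50, "delta_pos": [0, 0, 0], "turn": 0},
    {"claw": 50, "delta_pos": [0, 0, -30], "turn": 0.08},
    {"claw": 50, "delta_pos": [0, 0, -40], "turn": 0.12},
    {"claw": 50, "delta_pos": [0, 0, -20], "turn": 0.08}
  ]
}}

```text
clock: 9.28
eef_pos: [450.4, -269.6, 151.2]
tcp_rot: [3.141, -0.003, -0.48]
contact_force: [0.4, -1.3, 1.3]
opening: 0.588
grasp_force: 0.0
```

```bash
python3 -c "
from h import *
plan(469.4,-185,120,-27.1)"
```

```text
t 9.28 at [ 450.4 -269.6  151.2] yaw -27.5 F [ 0.4 -1.3  1.3] | turn -0.007 then tool d [-21.6 -84.   31.2] rows 2.3
```

{"method": "step_arm", "body": {
  "motion": [
    {"claw": 50, "delta_pos": [-7, -28, 0], "turn": 0},
    {"claw": 50, "delta_pos": [-7, -28, 0], "turn": 0},
    {"claw": 50, "delta_pos": [-7, -27, 20], "turn": 0},
    {"claw": 50, "delta_pos": [0, 0, 20], "turn": 0},
    {"claw": 50, "delta_pos": [0, 0, 0], "turn": 0}
  ]
}}

```text
clock: 9.7
eef_pos: [466.9, -183.7, 105.6]
tcp_rot: [3.141, 0.004, -0.472]
contact_force: [-1.6, 0.9, 0.3]
opening: 0.586
grasp_force: 0.0
```

```bash
python3 -c "
from h import *
plan(469.4,-185.5,57.5,-27.1)"
```

```text
t 9.7 at [ 466.9 -183.7  105.6] yaw -27.0 F [-1.6  0.9  0.3] | turn 0.001 then tool d [ 3.   0.5 48.1] rows 1.2
```

{"method": "step_arm", "body": {
  "motion": [
    {"claw": 50, "delta_pos": [3, 0.5, 10], "turn": 0},
    {"claw": 50, "delta_pos": [0, 0, 25], "turn": 0},
    {"claw": 50, "delta_pos": [0, 0, 13], "turn": 0},
    {"claw": 50, "delta_pos": [0, 0, 0], "turn": 0},
    {"claw": 15, "delta_pos": [0, 0, 0], "turn": 0},
    {"claw": 15, "delta_pos": [0, 0, 0], "turn": 0},
    {"claw": 15, "delta_pos": [0, 0, 0], "turn": 0},
    {"claw": 15, "delta_pos": [0, 0, 0], "turn": 0}
  ]
}}

```text
clock: 10.37
eef_pos: [471.6, -187.9, 60.9]
tcp_rot: [-3.141, -0.002, -0.474]
contact_force: [0.0, -0.7, 1.0]
opening: 0.269
grasp_force: 62.5
```

{"method": "step_arm", "body": {
  "motion": [
    {"claw": 15, "delta_pos": [0, 0, 0], "turn": 0},
    {"claw": 15, "delta_pos": [0, 0, 0], "turn": 0}
  ]
}}

```text
clock: 10.53
eef_pos: [471.7, -187.8, 60.8]
tcp_rot: [3.142, -0.002, -0.474]
contact_force: [0.1, -1.6, 7.0]
opening: 0.27
grasp_force: 63.2
```

{"method": "step_arm", "body": {
  "motion": [
    {"claw": 15, "delta_pos": [0, 0, -20], "turn": 0},
    {"claw": 15, "delta_pos": [0, 0, -30], "turn": 0},
    {"claw": 15, "delta_pos": [0, 0, -40], "turn": 0},
    {"claw": 15, "delta_pos": [0, 0, -22], "turn": -0.1},
    {"claw": 15, "delta_pos": [0, 0, 0], "turn": -0.1},
    {"claw": 15, "delta_pos": [0, 0, 0], "turn": -0.08},
    {"claw": 15, "delta_pos": [0, 0, 0], "turn": 0}
  ]
}}

```text
clock: 11.12
eef_pos: [471.0, -187.3, 172.6]
tcp_rot: [3.142, -0.001, -0.191]
contact_force: [0.2, -0.2, -1.6]
opening: 0.271
grasp_force: 62.1
```

```bash
python3 -c "
from h import *
plan(462.8,158.9,170,-10.9)"
```

```text
t 11.12 at [ 471.  -187.3  172.6] yaw -10.9 F [ 0.2 -0.2 -1.6] | turn -0.0 then tool d [ -73.5 -338.4    2.6] rows 8.7
```

{"method": "step_arm", "body": {
  "motion": [
    {"claw": 15, "delta_pos": [-4, -18, 0], "turn": 0},
    {"claw": 15, "delta_pos": [-8, -36, 0], "turn": 0},
    {"claw": 15, "delta_pos": [-8, -36, 0], "turn": 0},
    {"claw": 15, "delta_pos": [-8, -36, 0], "turn": 0},
    {"claw": 15, "delta_pos": [-8, -36, 0], "turn": 0},
    {"claw": 15, "delta_pos": [-8, -36, 0], "turn": 0},
    {"claw": 15, "delta_pos": [-8, -36, 0], "turn": 0},
    {"claw": 15, "delta_pos": [-8, -36, 0], "turn": 0}
  ]
}}

```text
clock: 11.78
eef_pos: [463.4, 90.8, 171.7]
tcp_rot: [3.141, 0.001, -0.197]
contact_force: [1.0, -0.2, -2.0]
opening: 0.27
grasp_force: 62.1
```

{"method": "step_arm", "body": {
  "motion": [
    {"claw": 15, "delta_pos": [-8, -36, 0], "turn": 0},
    {"claw": 15, "delta_pos": [-5, -32.5, 10], "turn": 0},
    {"claw": 15, "delta_pos": [0, 0, 25], "turn": 0},
    {"claw": 15, "delta_pos": [0, 0, 10], "turn": 0},
    {"claw": 15, "delta_pos": [0, 0, 0], "turn": 0},
    {"claw": 15, "delta_pos": [0, 0, 0], "turn": 0}
  ]
}}

```text
clock: 12.28
eef_pos: [463.8, 157.9, 126.4]
tcp_rot: [3.14, 0.002, -0.196]
contact_force: [0.9, -0.2, -1.8]
opening: 0.269
grasp_force: 62.0
```

```bash
cat >> h.py <<'E'
def head(off):
    s=sense();p=s['eef_pos'];S=shot('side');g=cv2.GaussianBlur(S['img'][...,1],(1,1),0).astype(float)
    u,v=proj(S,[p[0],p[1],p[2]-off+8]);v0=int(round(v));out=[]
    for v in range(v0-2,v0+2):
        r=g[v];c=int(u)
        def cr(st):
            x=c
            while r[x]>=88: x+=st
            return x-st*(88-r[x])/(r[x-st]-r[x])
        out.append((cr(-1)+cr(1))/2)
    z=p[2]-off+8
    k=proj(S,[p[0]+1,p[1],z])[0]-u
    print('head centre u',np.round(out,2),'proj',round(u,2),'offset mm',((np.mean(out)-u)/k).round(2))
E
python3 -c "
from h import *
plan(462.8,158.9,90,-10.9);head(54.8)"
```

```text
t 12.28 at [463.8 157.9 126.4] yaw -11.2 F [ 0.9 -0.2 -1.8] | turn -0.006 then tool d [-1.2 -0.8 36.4] rows 0.9
head centre u [279.43 279.56 279.72 279.87] proj 280.0 offset mm -0.95
```

{"method": "step_arm", "body": {
  "motion": [
    {"claw": 15, "delta_pos": [2, -0.8, 18], "turn": 0},
    {"claw": 15, "delta_pos": [0, 0, 14], "turn": 0},
    {"claw": 15, "delta_pos": [0, 0, 4], "turn": 0},
    {"claw": 15, "delta_pos": [0, 0, 3], "turn": 0},
    {"claw": 15, "delta_pos": [0, 0, 0], "turn": 0},
    {"claw": 15, "delta_pos": [0, 0, 0], "turn": 0}
  ]
}}

```text
clock: 12.83
eef_pos: [467.4, 159.1, 88.8]
tcp_rot: [-3.141, -0.001, -0.195]
contact_force: [0.0, 0.8, -2.3]
opening: 0.27
grasp_force: 62.1
```

{"method": "step_arm", "body": {
  "motion": [
    {"claw": 15, "delta_pos": [0, 0, 2], "turn": 0},
    {"claw": 15, "delta_pos": [0, 0, 2], "turn": 0},
    {"claw": 15, "delta_pos": [0, 0, 0], "turn": 0}
  ]
}}

```text
clock: 13.08
eef_pos: [466.8, 159.2, 84.0]
tcp_rot: [-3.141, -0.0, -0.194]
contact_force: [-0.5, -0.6, -2.5]
opening: 0.269
grasp_force: 62.1
```

{"method": "step_arm", "body": {
  "motion": [
    {"claw": 15, "delta_pos": [0, 0, 2], "turn": 0},
    {"claw": 15, "delta_pos": [0, 0, 2], "turn": 0},
    {"claw": 15, "delta_pos": [0, 0, 0], "turn": 0}
  ]
}}

```text
clock: 13.33
eef_pos: [466.3, 159.0, 79.6]
tcp_rot: [3.141, 0.001, -0.194]
contact_force: [-0.6, -0.8, -2.1]
opening: 0.273
grasp_force: 62.1
```

The rim is below 27 mm with no force on it, so this one appears to fit. I'll keep going down.

{"method": "step_arm", "body": {
  "motion": [
    {"claw": 15, "delta_pos": [0, 0, 3], "turn": 0},
    {"claw": 15, "delta_pos": [0, 0, 3], "turn": 0},
    {"claw": 15, "delta_pos": [0, 0, 0], "turn": 0}
  ]
}}

```text
clock: 13.58
eef_pos: [466.1, 158.9, 73.2]
tcp_rot: [3.141, 0.001, -0.194]
contact_force: [-1.2, -1.6, -3.5]
opening: 0.265
grasp_force: 62.0
```

{"method": "step_arm", "body": {
  "motion": [
    {"claw": 15, "delta_pos": [0, 0, 2], "turn": 0},
    {"claw": 15, "delta_pos": [0, 0, 1.5], "turn": 0},
    {"claw": 15, "delta_pos": [0, 0, 0], "turn": 0}
  ]
}}

```text
clock: 13.83
eef_pos: [466.2, 158.9, 70.0]
tcp_rot: [3.141, 0.001, -0.194]
contact_force: [-2.5, -3.2, -4.3]
opening: 0.269
grasp_force: 61.9
```

Rim at about 15.2 mm. I'll press a little to seat it.

{"method": "step_arm", "body": {
  "motion": [
    {"claw": 15, "delta_pos": [0, 0, 1], "turn": 0},
    {"claw": 15, "delta_pos": [0, 0, 1], "turn": 0},
    {"claw": 15, "delta_pos": [0, 0, 0], "turn": 0}
  ]
}}

```text
clock: 14.08
eef_pos: [466.4, 159.0, 69.8]
tcp_rot: [3.141, 0.001, -0.194]
contact_force: [-9.6, -5.6, 22.9]
opening: 0.269
grasp_force: 65.4
```

Run:
```python
from h import *
plan(462.8,158.9,69.8,-10.9)
T=shot('top');S=shot('side')
a=cv2.resize(np.ascontiguousarray(S['img'][150:250,240:340,::-1]),None,fx=4,fy=4,interpolation=2)
b=cv2.resize(np.ascontiguousarray(S['img'][255:385,240:340,::-1]),None,fx=4,fy=4,interpolation=2)[:400]
cv2.imwrite('pics/n2.png',np.hstack([a,b]))
```

```text
t 14.08 at [466.4 159.   69.8] yaw -11.1 F [-9.6 -5.6 22.9] | turn -0.004 then tool d [-3.5  0.8 -0. ] rows 0.1
```

View pics/n2.png

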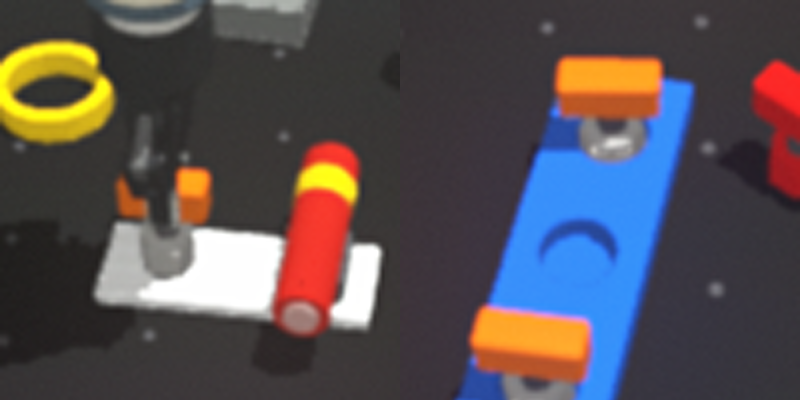

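The driver is seated: the rim is 15 mm above the table, with 23 N down and the head around px (165,250) covering the nut. The other two stand upright in the rack, with the middle pocket empty. I'm handing in.

```bash
python3 -c "
from rig import *
print(sign_off())"
```

```text
the job is handed in; nothing more can be done
None
```

The driver from the middle pocket fits: it is pushed fully down over the nut and still held. One of the other two was tried, did not fit and is back in its pocket; the third was not needed and never left the rack.

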